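# Open the dial lock and hold it up over the photo mat

### The arm

A 6-joint arm with a two-finger parallel gripper is mounted at the origin on the work surface. World frame = base frame: x ahead of the robot, y to its left, z up, the work surface at z = 0. Lengths are in m, angles in rad, forces in N, time in s.
With the tool pointing down it reaches from about 0.325 to 0.775 m from the base axis. Payload 5.5 kg.
Tool frame: the origin (TCP) lies between the finger pads; the fingertips stand 8 mm ahead of it and the grasp point (between the pads) lies 11 mm behind it (r.tips_ahead is the z of the fingertips in the tool frame, in m); z points along the fingers, y is the line along which they close (so a half turn about z gives the same grasp; the last joint's range is limited). The gripper opens to 85 mm and grips with 20 to 120 N. Pads are 22 mm wide; open, the fingers measure 114 mm over their backs; the gripper's body (76 mm by 85 mm) begins 54 mm behind the grasp point. The pads swing forward as they close: fully open they stand 13 mm farther back than shut.
Start: joints at [-1.183, 0.091, 1.231, -0, 1.82, -0.057], TCP at [0.258, -0.542, 0.239] pointing down, gripper open.
Joint ranges: [-2.87, 2.87], [-0.86, 2.18], [0.17, 2.46], [-1.51, 4.65], [0.06, 2.69], [-2.65, 2.65]. Speed limits (rad/s): [2.57, 2.57, 3.01, 3.14, 3.14, 3.14].

### API

Orientations are given as [roll, pitch, yaw] about the fixed x, y, z axes, in that order (R = Rz(yaw) Ry(pitch) Rx(roll)).
In Python, from station import r, optics, ticket gives the robot as it stands.
- The arm moves only by the shell command python3 -m pendant 'ROWS' [FORCE]. ROWS is JSON, a list of rows, each an object with "delta_rot": the turn, a rotation vector about the tool's x, y, z in degrees, a list of three; "delta_pos": the shift along the tool's x, y, z in m, a list of three; "fingers": the opening, from 0 (shut) to 1 (fully open). A call has 1 to 8 rows; each row shifts and turns the commanded pose from where the row before left it, along the tool's axes as they then stand; what a row does not reach is not made up. A row lasts 1/12 s, in which the tool goes at most 41.7 mm and 7.16 degrees, less where a joint would pass 70% of its speed; a pose out of reach is approached as far as the arm can. A call with a gripper value outside its range is refused whole. The fingers move at their own pace and stop on an object; FORCE is the grip in N (left out, the last holds). Time passes only in rows, so rows that do not move let the fingers close. It gives the time, the measured TCP pose, the force, the opening and the grip force at its end, in the units of the state.
- r.sense(): the state, without advancing time (a new reading comes with each control period).
- optics.camera(name): name is "scene" or "top"; returns a dict with "color" (384x512x3 uint8, blue, green, red), "range_z" (384x512 float32, m along the optical axis (not along the pixel's ray), 0 where there is no reading), "vertical_fov" (degrees; the focal length in pixels is half the picture's height over the tangent of half this angle, whatever the lens; pixels are square), "cx", "cy" (the principal point, pixels), "R" (3x3) and "t" (3): a world point X has camera coordinates R X + t. Camera axes: x right, y down, z forward; pixel columns grow to the right and rows downward; lengths in m; the calibration is good to about 2 mm. A picture is of the moment at which its call begins.
- ticket.finish_job(): hands the job in; it is judged then, once.
Trained networks look in a picture, given as the dict that the camera call returned (one of the last four; its "shot" number tells which), for a name from the list of things; names that differ only in an ending like _2 or _b are one class to them, and where a whole thing is asked for, a point or a joint stands for the part that bears it (a point fixed in the world has none). Each returns a list of dicts, best first, with "confidence" (0 to 1); they miss things now and then, are a little off and sometimes report something else, mostly with a low value. They report only what shows in the picture. A call takes as long as a camera call. They do not tell look-alikes from the thing itself.
- optics.find_in(thing, picture): "xyz" ([x, y, z] in m, in world coordinates, good to about 4 mm: the middle of the surface that is visible of it).
- optics.masks_of(thing, picture): "pixels" (384x512 bool, what is visible of it).
- optics.landmark_of(thing, picture): "xyz" ([x, y, z] in m, in world coordinates, good to about 4 mm: a listed point, or the origin of a listed thing).
The state is a dict: "time": time; "joint_positions": joint angles; "joint_velocities": joint speeds; "joint_torque": joint torques, N m; "position": TCP position; "orientation": TCP orientation; "force": force on the tool from outside, world axes, zero at the start; "wrist_torque": the same for the moment, N m; "width": finger opening in m; "grasp_force": force on a finger pad.
Only numpy, scipy, OpenCV 4.12 (cv2) and the standard library are available. Lean on these libraries where they do the work, as an engineer would, in place of code of your own. Each camera call takes 0.05 s, during which the arm holds its last target. There are 200 camera calls.

### The job

Open the combination lock that lies in the wooden cradle: turn its dial clockwise, feeling the clicks, until the pointer sits in the click at the long raised bar next to the shackle, then pull the shackle straight out as far as it goes. Lift the opened lock out of the cradle and hold it still and level, dial up, over the middle of the round cork mat, about 15 cm above the desk, and finish while still holding it there. Leave the jar, the crystal and the calculator alone.

Things in the scene. Friction and masses are not known exactly. Their poses are not given: they have to be found in the camera images.
- lock: Steel combination lock lying on its back in the cradle (loose, about 0.4 kg): body 64 (x) x 58 (y) x 30 mm thick (z). Origin: centre of the body's underside, 20 mm above the desk at the start; z up out of the dial face; the shackle sticks out of its -x face. It can be gripped across its y sides (58 mm), free from 8 mm above its underside up; they are flat and plain.
- dial_grip (a point): Point on the dial's axis half way up its grip bar, 45 mm above the lock's underside (bar from 36 to 53 mm). Black disc 43 mm across, 5 mm thick; the bar on it is 32 long, 10 wide, 17 high. The frame turns with the dial: the bar lies along x (-14 to +18 mm), its pointer (white nose on the disc, white line on the bar) at the -x end. A click takes about 0.05 N m.
- dial (a joint): Dial angle, rad: 0 when the pointer faces the shackle and the long bar, the only place where the lock opens; positive is counter-clockwise seen from above. Turns from -1.15 to 2.7 and clicks into a notch every 0.524 rad; let go within about 0.2 rad of a notch it snaps in. Starts in the second or third notch on the positive side.
- shackle_grip (a point): Point midway between the shackle's legs, 58 mm from the lock's centre (26 mm from its face while shut), 15 mm above its underside; moves with the shackle: a U of 8 mm round steel, 44 mm wide over its two legs (along the lock's y), straight for 34 mm then bowed, reaching 51 mm from the face while shut. Can be gripped over both legs.
- shackle (a joint): How far the shackle is pulled out, m: 0 shut, 0.020 fully out. Slides along the lock's -x with about 1.5 N friction and stays where it is left; blocked unless the dial is within about 0.1 rad of 0.
- cradle: Wooden block fixed to the desk, 80 x 76 mm; its floor is 20 mm above the desk and a rim rises 8 mm above the floor. Origin: centre of its underside; the lock lies in it with the same axes, with 2 to 3 mm play each side. The rim keeps the lock from turning or sliding.
- mat: Round cork mat fixed to the desk, 120 mm across, 4 mm thick. Origin: centre of its underside.
- bead_jar: Glass jar with a metal cap, 52 mm across, 60 mm high, loose; a bystander. Origin: centre of its underside.
- crystal: Cluster of pale pointed stone crystals, about 62 mm across, 60 mm high, loose; a bystander. Origin: centre of its underside.
- calculator: Grey calculator, 130 x 75 x 16 mm, loose, lying flat; a bystander. Origin: centre of its underside.
- open_mark (a point): Long raised bar (8 x 3.5 x 2 mm) on the lock's top face, between the dial and the shackle, in line with both: the opening place of the pointer. Point: centre of its foot. Small 1 mm pips mark the other clicks.
Mind the look-alikes: they are no part of the job. Several things have the shape of the lock; the one meant has the colours described above.

How it is judged:
On the way, in this order (a step that is already met when the one before it is completed fails the run):
1. the dial's pointer sits in the click at the long bar (value of joint dial between -0.15 and 0.15 rad), for 0.2 s.
2. the shackle is pulled out (value of joint shackle above 0.017 m), for 0.2 s.
At the end, for the whole second after the job is handed in: The fingers hold the lock (more than 1 N) still (under 0.03 m/s) and level within 0.25 rad, dial up, its underside's centre within 40 mm horizontally of the mat's centre and 0.10 to 0.22 m above the desk, touching neither cradle nor mat, with the shackle still out by more than 16 mm (value of joint shackle above 0.016 m and horizontal distance between lock and mat below 0.04 m and height (world z) of lock between 0.1 and 0.22 m and angle between lock's own z axis and vertical below 0.25 rad and contact force between the fingers and lock above 1 N and contact force between lock and cradle below 0.1 N and contact force between lock and mat below 0.1 N and linear speed of lock below 0.03 m/s); the arm keeps its last pose, push and grip.
It fails at once if the bead jar is displaced by more than 30 mm (distance of bead_jar from where it was at the start of the episode above 0.03 m).
It fails at once if the crystal is displaced by more than 30 mm (distance of crystal from where it was at the start of the episode above 0.03 m).
It fails at once if the calculator is displaced by more than 30 mm (distance of calculator from where it was at the start of the episode above 0.03 m).
It also fails if it takes over 72 s, if anything falls off the work surface, if the arm or the gripper's body presses on something with over 40 N, if the wrist force passes 120 N, or if a joint passes its speed limit or range.

## Working session

There is one attempt and no reset: what is moved stays moved. The work goes in short steps, Python scripts to look and compute and a shell command to move; the robot and the scene stay as the last step left them, time stands still between calls to the robot, and variables do not carry over. Pictures are saved under pics/ and viewed, at most 10 in all, crops included, and the job is handed in when it is done.

```bash
mkdir -p pics; ls; cat > h.py <<'E'
import numpy as np, cv2
from station import r, optics, ticket
def cam(n):
    return optics.camera(n)
def f(p): return p["color"].shape[0]/2/np.tan(np.radians(p["vertical_fov"])/2)
def px(p,X):
    c=p["R"]@np.array(X)+np.array(p["t"]); return (f(p)*c[0]/c[2]+p["cx"], f(p)*c[1]/c[2]+p["cy"])
def w(p,u,v,z=None):
    d=p["range_z"][int(v),int(u)] if z is None else None
    ray=np.array([(u-p["cx"])/f(p),(v-p["cy"])/f(p),1])
    R=np.array(p["R"]);t=np.array(p["t"])
    if z is None: return R.T@(ray*d-t)
    o=-R.T@t; dr=R.T@ray; return o+dr*(z-o[2])/dr[2]
E
python3 - <<'E'
from h import *
for n in("scene","top"):
    p=cam(n); cv2.imwrite(f"pics/{n}0.png",p["color"])
    print(n)
    for k in("lock","dial_grip","shackle_grip","open_mark","cradle","mat","bead_jar","crystal","calculator"):
        print(k,[(np.round(d["xyz"],3).tolist(),round(d["confidence"],2),np.round(px(p,d["xyz"])).tolist()) for d in optics.landmark_of(k,p)[:4]])
print(r.sense())
E
```

```text
pics
scene
lock [([0.544, 0.129, 0.019], 0.98, [314.0, 215.0]), ([0.695, 0.23, 0.002], 0.9, [349.0, 278.0]), ([0.43, 0.266, -0.004], 0.8, [373.0, 204.0]), ([0.425, 0.022, 0.003], 0.72, [282.0, 185.0])]
dial_grip [([0.535, 0.124, 0.066], 0.72, [315.0, 198.0]), ([0.422, 0.018, 0.046], 0.59, [281.0, 171.0]), ([0.699, 0.23, 0.046], 0.54, [353.0, 265.0]), ([0.432, 0.265, 0.048], 0.47, [377.0, 189.0])]
shackle_grip [([0.403, -0.038, 0.013], 0.64, [263.0, 174.0]), ([0.66, 0.184, 0.018], 0.58, [330.0, 256.0]), ([0.377, 0.26, 0.015], 0.55, [373.0, 186.0]), ([0.491, 0.145, 0.036], 0.52, [325.0, 198.0])]
open_mark [([0.683, 0.204, 0.03], 0.73, [340.0, 262.0]), ([0.519, 0.132, 0.048], 0.68, [318.0, 200.0]), ([0.402, 0.27, 0.029], 0.6, [377.0, 188.0]), ([0.537, 0.129, 0.002], 0.33, [314.0, 219.0])]
cradle [([0.538, 0.128, 0.002], 0.86, [313.0, 219.0])]
mat [([0.561, -0.133, 0.004], 0.59, [211.0, 205.0]), ([0.615, 0.363, -0.001], 0.22, [416.0, 264.0])]
bead_jar [([0.7, 0.011, 0.001], 0.93, [248.0, 257.0])]
crystal [([0.618, 0.365, -0.0], 0.68, [417.0, 265.0])]
calculator [([0.593, -0.406, 0.003], 
[... 1098 characters left out ...]
'time': 1.0, 'joint_positions': array([-1.18275556e+00,  9.10474623e-02,  1.23067450e+00, -2.36139806e-05,
        1.81976100e+00, -5.67325387e-02]), 'joint_velocities': array([ 0.00057032,  0.00132577,  0.00071104,  0.0005655 , -0.00019246,
        0.00101723]), 'joint_torque': array([-1.08616587e-03, -4.58490372e+01, -4.18097663e+01, -1.71671036e-04,
        7.74563978e-04,  5.71629101e-06]), 'position': array([ 0.25813695, -0.54166458,  0.2393211 ]), 'orientation': array([3.14148444e+00, 2.90679242e-05, 4.44767479e-01]), 'force': array([ 0.25974374, -0.54947983,  0.37827715]), 'wrist_torque': array([-0.01707125,  0.03064255, -0.01556621]), 'grasp_force': 0.0, 'width': 0.08568723817344359}
```

```bash
python3 - <<'E'
from h import *
s=cv2.imread("pics/scene0.png");t=cv2.imread("pics/top0.png")
a=cv2.resize(t,(400,300));b=cv2.resize(s,(400,300))
c=cv2.resize(t[180:255,165:265],(400,300),interpolation=cv2.INTER_CUBIC);d=cv2.resize(s[160:235,265:365],(400,300),interpolation=cv2.INTER_CUBIC)
cv2.imwrite("pics/m0.png",np.vstack([np.hstack([a,b]),np.hstack([c,d])]))
E
```

```text
(no output)
```

View pics/m0.png

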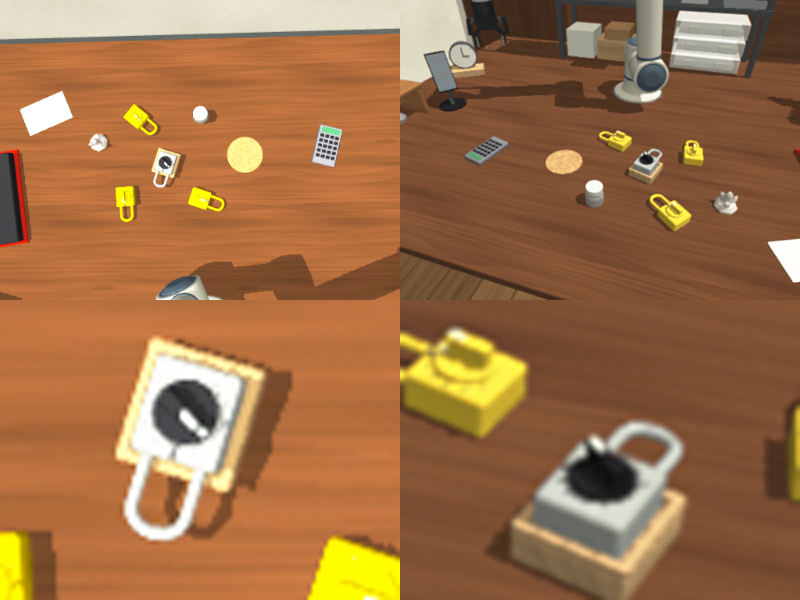

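The steel lock is in the cradle at top px (213,208). The yellow look-alikes are at (174,150), (162,252) and (255,254). I choose the grey one with the black dial in the wooden cradle; the crop confirms it. Its pointer is about 60° ccw from the shackle. Next I measure yaw and angle.

```bash
python3 - <<'E'
from h import *
for n in("top","scene"):
    p=cam(n); c0,_=px(p,[.543,.128,.05]),0
    R=np.array(p["R"]);t=np.array(p["t"]); print(n,"cam",-R.T@t, f(p))
    v,u=np.mgrid[:384,:512]; z=p["range_z"]; 
    C=np.stack([(u-p["cx"])/f(p)*z,(v-p["cy"])/f(p)*z,z],-1); X=(C-t)@R
    near=(np.hypot(X[...,0]-.53,X[...,1]-.13)<.12)&(z>0)
    hsv=cv2.cvtColor(p["color"],cv2.COLOR_BGR2HSV)
    for nm,lo,hi in(("cradle",.022,.034),("top",.044,.054),("disc",.0535,.058),("bar",.066,.08),("all",.04,.08)):
        m=near&(X[...,2]>lo)&(X[...,2]<hi)&(np.hypot(X[...,0]-.543,X[...,1]-.128)<.06)
        if m.sum()<5: print(nm,m.sum()); continue
        q=X[m]; rr=cv2.minAreaRect((q[:,:2]*1000).astype(np.float32)); print(nm,m.sum(),np.round(rr[0],1),np.round(rr[1],1),round(rr[2],1), np.round(q.mean(0),4))
    # shackle
    m=near&(hsv[...,1]<60)&(X[...,0]<.505)&(X[...,2]>.02)&(X[...,2]<.05); q=X[m]; print("shk",m.sum(),q.mean(0),q.min(0),q.max(0))
    m=near&(hsv[...,1]<70)&(hsv[...,2]>150)&(X[...,2]>.053); q=X[m]
    print("white",[(a.tolist()) for a in np.round(q,3)][:40])
E
```

```text
top cam [ 0.50068932 -0.02865142  1.09045588] 412.71248725914114
cradle 286 [538.3 129.4] [76.2 86. ] 72.9 [0.5414 0.1265 0.0279]
top 366 [541.4 127.5] [58.4 64.1] 71.4 [0.5406 0.1262 0.0497]
disc 139 [545.2 128.1] [43.3 53. ] 89.3 [0.5411 0.1267 0.0557]
bar 53 [542.  128.8] [30.3  9.9] 40.6 [0.5423 0.1286 0.0726]
all 587 [530.  131.2] [58.7 87.7] 72.1 [0.5402 0.1266 0.0532]
shk 127 [0.48183525 0.14415814 0.03816595] [0.46299159 0.11667421 0.03233176] [0.50399151 0.16816491 0.04295884]
white [[0.574, 0.135, 0.053], [0.572, 0.132, 0.054], [0.569, 0.142, 0.055], [0.562, 0.14, 0.054], [0.562, 0.135, 0.053], [0.559, 0.14, 0.053], [0.559, 0.107, 0.054], [0.554, 0.147, 0.054], [0.554, 0.144, 0.055], [0.552, 0.15, 0.054], [0.549, 0.147, 0.055], [0.544, 0.15, 0.053], [0.543, 0.127, 0.071], [0.543, 0.124, 0.074], [0.541, 0.127, 0.072], [0.541, 0.124, 0.073], [0.541, 0.122, 0.071], [0.539, 0.155, 0.053], [0.538, 0.126, 0.074], [0.538, 0.124, 0.075], [0.538, 0.121, 0.076], [0.538, 0.119, 0.073], [0.536, 0.147, 0.055], [0.536, 0.124, 0.073], [0.536, 0.122, 0.071], [0.536, 0.119, 0.074], [0.534, 
[... 399 characters left out ...]
1] [75.3 81.7] 71.6 [0.5642 0.1334 0.027 ]
top 286 [542.4 128.1] [57.8 64.3] 71.9 [0.5529 0.1292 0.0487]
disc 89 [544.5 127. ] [35.5 40.4] 2.4 [0.5481 0.1259 0.0548]
bar 59 [543.1 129.1] [33.3 12.2] 42.8 [0.545  0.1289 0.0707]
all 501 [542.7 128. ] [57.8 65.1] 71.9 [0.5524 0.1285 0.0524]
shk 80 [0.47771534 0.14784571 0.03626558] [0.46232943 0.12422193 0.03139329] [0.50298947 0.16768422 0.03964201]
white [[0.53, 0.119, 0.072], [0.535, 0.117, 0.072], [0.538, 0.12, 0.075], [0.531, 0.122, 0.07], [0.534, 0.124, 0.073], [0.538, 0.12, 0.073], [0.538, 0.123, 0.073], [0.537, 0.125, 0.073], [0.533, 0.127, 0.07], [0.538, 0.123, 0.07], [0.541, 0.125, 0.073], [0.527, 0.113, 0.057], [0.529, 0.111, 0.054]]
```

```bash
R='{"delta_pos":[0.0227,-0.0201,0],"delta_rot":[0,0,0],"fingers":1}'; python3 -c "
from station import r;print(r.tips_ahead)"
python3 -m pendant '[{"delta_pos":[0.0227,-0.0201,0],"delta_rot":[0,0,0],"fingers":1},{"delta_pos":[0.0227,-0.0201,0],"delta_rot":[0,0,0],"fingers":1},{"delta_pos":[0.0227,-0.0201,0],"delta_rot":[0,0,0],"fingers":1},{"delta_pos":[0.0227,-0.0201,0],"delta_rot":[0,0,0],"fingers":1},{"delta_pos":[0.0227,-0.0201,0],"delta_rot":[0,0,0],"fingers":1},{"delta_pos":[0.0227,-0.0201,0],"delta_rot":[0,0,0],"fingers":1},{"delta_pos":[0.0227,-0.0201,0],"delta_rot":[0,0,0],"fingers":1},{"delta_pos":[0.0227,-0.0201,0],"delta_rot":[0,0,0],"fingers":1}]' 30
python3 -m pendant '[{"delta_pos":[0.0227,-0.0201,0],"delta_rot":[0,0,0],"fingers":1},{"delta_pos":[0.0227,-0.0201,0],"delta_rot":[0,0,0],"fingers":1},{"delta_pos":[0.0227,-0.0201,0],"delta_rot":[0,0,0],"fingers":1},{"delta_pos":[0.0227,-0.0201,0],"delta_rot":[0,0,0],"fingers":1},{"delta_pos":[0.0227,-0.0201,0],"delta_rot":[0,0,0],"fingers":1},{"delta_pos":[0.0227,-0.0201,0],"delta_rot":[0,0,0],"fingers":1},{"delta_pos":[0.0227,-0.0201,0],"delta_rot":[0,0,0],"fingers":1},{"delta_pos":[0.0227,-0.0201,0],"delta_rot":[0,0,0],"fingers":1}]'
```

```text
0.008
time: 1.77
position: [0.3532, -0.317, 0.2394]
orientation: [3.141, -0.0, 0.445]
force: [0.8, -1.3, 0.2]
width: 0.0855
grasp_force: 0.0
time: 2.43
position: [0.448, -0.0936, 0.2395]
orientation: [3.141, -0.001, 0.445]
force: [-0.1, -0.3, 0.6]
width: 0.0856
grasp_force: 0.0
```

```bash

python3 -m pendant '[{"delta_pos":[0.0227,-0.0201,0],"delta_rot":[0,0,0],"fingers":1},{"delta_pos":[0.0227,-0.0201,0],"delta_rot":[0,0,0],"fingers":1},{"delta_pos":[0.0227,-0.0201,0],"delta_rot":[0,0,0],"fingers":1},{"delta_pos":[0.0227,-0.0201,0],"delta_rot":[0,0,0],"fingers":1},{"delta_pos":[0.0227,-0.0201,0],"delta_rot":[0,0,0],"fingers":1},{"delta_pos":[0.0227,-0.0201,0],"delta_rot":[0,0,0],"fingers":1},{"delta_pos":[0.0227,-0.0201,0],"delta_rot":[0,0,0],"fingers":1},{"delta_pos":[0.02,-0.018,0],"delta_rot":[0,0,0],"fingers":1}]'
python3 -m pendant '[{"delta_pos":[0,0,0.02],"delta_rot":[0,0,-5.5],"fingers":0.6},{"delta_pos":[0,0,0.02],"delta_rot":[0,0,-5.5],"fingers":0.5},{"delta_pos":[0,0,0.02],"delta_rot":[0,0,-5.5],"fingers":0.5},{"delta_pos":[0,0,0.02],"delta_rot":[0,0,0],"fingers":0.5},{"delta_pos":[0,0,0.01],"delta_rot":[0,0,0],"fingers":0.5},{"delta_pos":[0,0,0],"delta_rot":[0,0,0],"fingers":0.5},{"delta_pos":[0,0,0],"delta_rot":[0,0,0],"fingers":0.5}]'
```

```text
time: 3.1
position: [0.5413, 0.127, 0.2392]
orientation: [-3.141, -0.0, 0.445]
force: [0.4, -0.3, 0.3]
width: 0.0857
grasp_force: 0.0
time: 3.68
position: [0.5407, 0.1251, 0.1494]
orientation: [-3.141, 0.0, 0.732]
force: [0.5, 0.3, 0.2]
width: 0.0425
grasp_force: 0.0
```

```bash

python3 -m pendant '[{"delta_pos":[0.002,-0.0017,0.02],"delta_rot":[0,0,0],"fingers":0.4},{"delta_pos":[0,0,0.02],"delta_rot":[0,0,0],"fingers":0.35},{"delta_pos":[0,0,0.02],"delta_rot":[0,0,0],"fingers":0.35},{"delta_pos":[0,0,0.012],"delta_rot":[0,0,0],"fingers":0.35},{"delta_pos":[0,0,0.01],"delta_rot":[0,0,0],"fingers":0.35},{"delta_pos":[0,0,0],"delta_rot":[0,0,0],"fingers":0.35},{"delta_pos":[0,0,0],"delta_rot":[0,0,0],"fingers":0.35}]'
python3 - <<'E'
from h import *
t=cam("top")["color"];s=cam("scene")["color"]
cv2.imwrite("pics/m1.png",np.hstack([cv2.resize(i,(400,400),interpolation=cv2.INTER_CUBIC) for i in(t[160:260,160:260],s[130:230,265:365])]))
E
```

```text
time: 4.27
position: [0.5415, 0.1278, 0.068]
orientation: [3.141, -0.001, 0.733]
force: [0.5, -0.1, 0.5]
width: 0.0297
grasp_force: 0.0
```

View pics/m1.png

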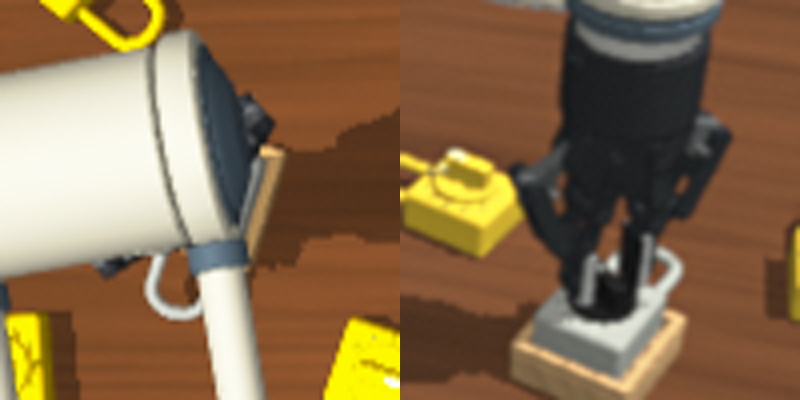

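The scene crop shows the open fingers at (600,275) straddling the dial bar, tips just above the disc. The top view is mostly hidden by the arm. I close now.

```bash

python3 -m pendant '[{"delta_pos":[0,0,0],"delta_rot":[0,0,0],"fingers":0},{"delta_pos":[0,0,0],"delta_rot":[0,0,0],"fingers":0},{"delta_pos":[0,0,0],"delta_rot":[0,0,0],"fingers":0},{"delta_pos":[0,0,0],"delta_rot":[0,0,0],"fingers":0},{"delta_pos":[0,0,0],"delta_rot":[0,0,0],"fingers":0},{"delta_pos":[0,0,0],"delta_rot":[0,0,0],"fingers":0}]' 30
python3 -c "
from station import r;s=r.sense();print(s['wrist_torque'],s['force'])"
```

```text
time: 4.87
position: [0.5419, 0.1279, 0.0687]
orientation: [3.14, -0.002, 0.733]
force: [0.1, -0.2, 4.6]
width: 0.0088
grasp_force: 32.2
[-0.02749231  0.10807579  0.00545255] [ 0.06689731 -0.16551471  4.56813586]
```

```bash

python3 -m pendant '[{"delta_pos":[0,0,-0.0005],"delta_rot":[0,0,5],"fingers":0},{"delta_pos":[0,0,0],"delta_rot":[0,0,5],"fingers":0},{"delta_pos":[0,0,0],"delta_rot":[0,0,5],"fingers":0},{"delta_pos":[0,0,0],"delta_rot":[0,0,5],"fingers":0},{"delta_pos":[0,0,0],"delta_rot":[0,0,5],"fingers":0},{"delta_pos":[0,0,0],"delta_rot":[0,0,5],"fingers":0}]'
python3 -c "
from station import r;s=r.sense();print(s['wrist_torque'])"
python3 -m pendant '[{"delta_pos":[0,0,0],"delta_rot":[0,0,5],"fingers":0},{"delta_pos":[0,0,0],"delta_rot":[0,0,5],"fingers":0},{"delta_pos":[0,0,0],"delta_rot":[0,0,5],"fingers":0},{"delta_pos":[0,0,0],"delta_rot":[0,0,5],"fingers":0},{"delta_pos":[0,0,0],"delta_rot":[0,0,5],"fingers":0},{"delta_pos":[0,0,0],"delta_rot":[0,0,5],"fingers":0},{"delta_pos":[0,0,0],"delta_rot":[0,0,0],"fingers":0},{"delta_pos":[0,0,0],"delta_rot":[0,0,0],"fingers":0}]'
python3 -c "
from station import r;s=r.sense();print(s['wrist_torque'])"
```

```text
time: 5.37
position: [0.5418, 0.1276, 0.0687]
orientation: [3.141, -0.002, 0.205]
force: [1.2, 0.1, 4.5]
width: 0.0094
grasp_force: 32.0
[-0.17293023 -0.01807409 -0.02446411]
time: 6.03
position: [0.5417, 0.1272, 0.0687]
orientation: [3.141, -0.002, -0.312]
force: [-0.6, -2.0, 5.7]
width: 0.0095
grasp_force: 32.2
[-0.4695025   0.02317107 -0.05317769]
```

```bash

python3 -m pendant '[{"delta_pos":[0,0,0],"delta_rot":[0,0,0],"fingers":0.4},{"delta_pos":[0,0,0],"delta_rot":[0,0,0],"fingers":0.4},{"delta_pos":[0,0,0],"delta_rot":[0,0,0],"fingers":0.4},{"delta_pos":[0,0,0],"delta_rot":[0,0,0],"fingers":0.4},{"delta_pos":[0,0,-0.02],"delta_rot":[0,0,0],"fingers":0.4},{"delta_pos":[0,0,-0.025],"delta_rot":[0,0,0],"fingers":0.4},{"delta_pos":[-0.02,0,-0.03],"delta_rot":[0,0,0],"fingers":1},{"delta_pos":[-0.02,0,0],"delta_rot":[0,0,0],"fingers":1}]'
python3 -m pendant '[{"delta_pos":[-0.018,0,0],"delta_rot":[0,0,0],"fingers":1},{"delta_pos":[0,0,0],"delta_rot":[0,0,0],"fingers":1},{"delta_pos":[0,0,0],"delta_rot":[0,0,0],"fingers":1}]'
python3 - <<'E'
from h import *
p=cam("scene");s=p["color"]
cv2.imwrite("pics/m2.png",cv2.resize(s[160:240,265:365],(750,600),interpolation=cv2.INTER_CUBIC))
R=np.array(p["R"]);t=np.array(p["t"])
v,u=np.mgrid[:384,:512]; z=p["range_z"]; C=np.stack([(u-p["cx"])/f(p)*z,(v-p["cy"])/f(p)*z,z],-1); X=(C-t)@R
for lo,hi in((.044,.054),(.066,.078)):
    m=(X[...,2]>lo)&(X[...,2]<hi)&(np.hypot(X[...,0]-.543,X[...,1]-.128)<.04); q=X[m]; print(cv2.minAreaRect((q[:,:2]*1000).astype(np.float32)))
E
```

```text
time: 6.7
position: [0.5053, 0.1406, 0.1491]
orientation: [-3.137, -0.008, -0.315]
force: [0.9, 0.8, 1.8]
width: 0.0572
grasp_force: 0.0
time: 6.95
position: [0.4857, 0.1461, 0.1428]
orientation: [-3.141, -0.0, -0.313]
force: [0.1, -0.6, -0.1]
width: 0.0854
grasp_force: 0.0
((542.9246826171875, 127.51675415039062), (58.18976593017578, 64.25196838378906), 68.50550842285156)
((543.8705444335938, 128.02932739257812), (9.9216947555542, 32.39565658569336), 67.28636932373047)
```

View pics/m2.png

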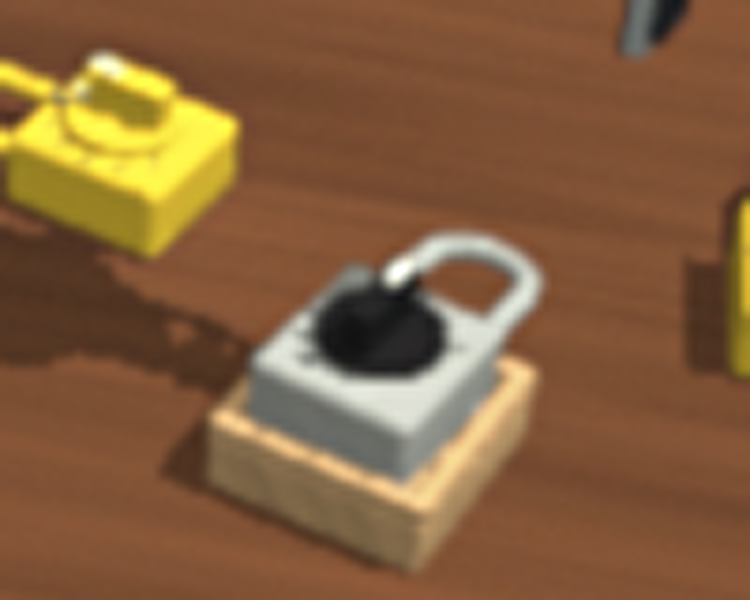

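```bash

python3 -m pendant '[{"delta_pos":[0.001,-0.002,0.02],"delta_rot":[0,0,2.2],"fingers":1},{"delta_pos":[0,0,0.025],"delta_rot":[0,0,0],"fingers":1},{"delta_pos":[0,0,0.025],"delta_rot":[0,0,0],"fingers":1},{"delta_pos":[0,0,0.02],"delta_rot":[0,0,0],"fingers":1},{"delta_pos":[0,0,0.015],"delta_rot":[0,0,0],"fingers":1},{"delta_pos":[0,0,0.01],"delta_rot":[0,0,0],"fingers":1},{"delta_pos":[0,0,0],"delta_rot":[0,0,0],"fingers":1},{"delta_pos":[0,0,0],"delta_rot":[0,0,0],"fingers":1}]'
python3 -m pendant '[{"delta_pos":[0,0,0],"delta_rot":[0,0,0],"fingers":0.3},{"delta_pos":[0,0,0],"delta_rot":[0,0,0],"fingers":0.3},{"delta_pos":[0,0,0],"delta_rot":[0,0,0],"fingers":0.3},{"delta_pos":[0,0,0],"delta_rot":[0,0,0],"fingers":0.3},{"delta_pos":[0,0,0],"delta_rot":[0,0,0],"fingers":0.3},{"delta_pos":[0,0,0],"delta_rot":[0,0,0],"fingers":0.3},{"delta_pos":[0,0,0],"delta_rot":[0,0,0],"fingers":0.3}]' 30
```

```text
time: 7.67
position: [0.4877, 0.1471, 0.0274]
orientation: [3.141, 0.001, -0.353]
force: [-0.1, 0.5, -0.1]
width: 0.0853
grasp_force: 0.0
time: 8.25
position: [0.4882, 0.1475, 0.0289]
orientation: [-3.14, -0.002, -0.353]
force: [-0.5, 0.4, 5.3]
width: 0.0426
grasp_force: 30.0
```

```bash

python3 -m pendant '[{"delta_pos":[-0.003,0,0],"delta_rot":[0,0,0],"fingers":0.3},{"delta_pos":[-0.003,0,0],"delta_rot":[0,0,0],"fingers":0.3},{"delta_pos":[-0.003,0,0],"delta_rot":[0,0,0],"fingers":0.3},{"delta_pos":[-0.003,0,0],"delta_rot":[0,0,0],"fingers":0.3},{"delta_pos":[-0.003,0,0],"delta_rot":[0,0,0],"fingers":0.3},{"delta_pos":[-0.003,0,0],"delta_rot":[0,0,0],"fingers":0.3}]'
python3 -m pendant '[{"delta_pos":[-0.003,0,0],"delta_rot":[0,0,0],"fingers":0.3},{"delta_pos":[-0.002,0,0],"delta_rot":[0,0,0],"fingers":0.3},{"delta_pos":[0,0,0],"delta_rot":[0,0,0],"fingers":0.3}]'
```

```text
time: 8.75
position: [0.4708, 0.154, 0.0282]
orientation: [-3.14, -0.001, -0.353]
force: [1.7, 2.5, 4.4]
width: 0.0428
grasp_force: 30.0
time: 9.0
position: [0.468, 0.1547, 0.0284]
orientation: [-3.141, -0.006, -0.352]
force: [10.9, -2.5, 1.4]
width: 0.0427
grasp_force: 30.5
```

```bash

python3 -m pendant '[{"delta_pos":[-0.001,0,0],"delta_rot":[0,0,0],"fingers":0.3},{"delta_pos":[-0.001,0,0],"delta_rot":[0,0,0],"fingers":0.3},{"delta_pos":[0,0,0],"delta_rot":[0,0,0],"fingers":0.3},{"delta_pos":[0,0,0],"delta_rot":[0,0,0],"fingers":0.3}]'
python3 -m pendant '[{"delta_pos":[0.002,0,0],"delta_rot":[0,0,0],"fingers":0.3},{"delta_pos":[0,0,0],"delta_rot":[0,0,0],"fingers":1},{"delta_pos":[0,0,0],"delta_rot":[0,0,0],"fingers":1},{"delta_pos":[0,0,0],"delta_rot":[0,0,0],"fingers":1},{"delta_pos":[0,0,0],"delta_rot":[0,0,0],"fingers":1},{"delta_pos":[0,0,-0.03],"delta_rot":[0,0,0],"fingers":1},{"delta_pos":[0,0,-0.04],"delta_rot":[0,0,0],"fingers":1},{"delta_pos":[0,0,-0.04],"delta_rot":[0,0,0],"fingers":1}]'
python3 -m pendant '[{"delta_pos":[0,0,0],"delta_rot":[0,0,0],"fingers":1},{"delta_pos":[0,0,0],"delta_rot":[0,0,0],"fingers":1}]'
python3 - <<'E'
from h import *
p=cam("scene");s=p["color"]
cv2.imwrite("pics/m3.png",cv2.resize(s[160:240,265:365],(500,400),interpolation=cv2.INTER_CUBIC))
R=np.array(p["R"]);t=np.array(p["t"])
v,u=np.mgrid[:384,:512]; z=p["range_z"]; C=np.stack([(u-p["cx"])/f(p)*z,(v-p["cy"])/f(p)*z,z],-1); X=(C-t)@R
for lo,hi in((.044,.054),(.066,.078)):
    m=(X[...,2]>lo)&(X[...,2]<hi)&(np.hypot(X[...,0]-.543,X[...,1]-.128)<.04); q=X[m]; print(cv2.minAreaRect((q[:,:2]*1000).astype(np.float32)))
E
```

```text
time: 9.33
position: [0.467, 0.1545, 0.0283]
orientation: [3.142, -0.008, -0.353]
force: [13.6, -4.9, -0.6]
width: 0.0433
grasp_force: 30.9
time: 10.0
position: [0.4644, 0.1551, 0.1372]
orientation: [3.139, 0.004, -0.353]
force: [0.4, 1.2, 0.7]
width: 0.0852
grasp_force: 0.0
time: 10.17
position: [0.4672, 0.1558, 0.1408]
orientation: [-3.138, -0.004, -0.353]
force: [-0.1, 0.4, 0.2]
width: 0.0852
grasp_force: 0.0
((541.6320190429688, 128.63653564453125), (57.75770950317383, 64.51457977294922), 70.65471649169922)
((542.10546875, 128.65408325195312), (9.546954154968262, 34.00210952758789), 67.88327026367188)
```

View pics/m3.png

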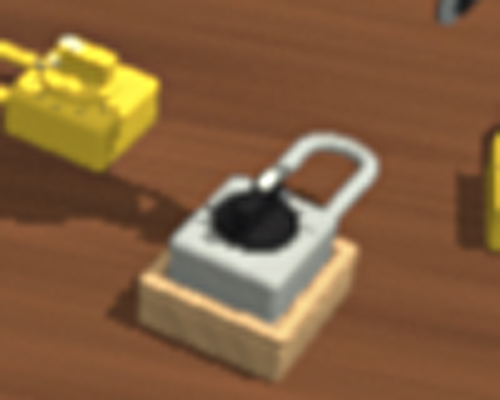

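The shackle is clearly extended (arc at (340,165)) and the pointer at (265,180) faces it. Next: go above the body and grip it.

```bash

python3 -m pendant '[{"delta_pos":[0.025,0,0],"delta_rot":[0,0,0],"fingers":1},{"delta_pos":[0.025,0,0],"delta_rot":[0,0,0],"fingers":1},{"delta_pos":[0.0276,0,0],"delta_rot":[0,0,0],"fingers":1},{"delta_pos":[0,0,0],"delta_rot":[0,0,0],"fingers":1},{"delta_pos":[0,0,0],"delta_rot":[0,0,0],"fingers":1}]'
python3 -m pendant '[{"delta_pos":[0,0,0.025],"delta_rot":[0,0,0],"fingers":1},{"delta_pos":[0,0,0.025],"delta_rot":[0,0,0],"fingers":1},{"delta_pos":[0,0,0.025],"delta_rot":[0,0,0],"fingers":1},{"delta_pos":[0,0,0.018],"delta_rot":[0,0,0],"fingers":1},{"delta_pos":[0,0,0.011],"delta_rot":[0,0,0],"fingers":1},{"delta_pos":[0,0,0],"delta_rot":[0,0,0],"fingers":1},{"delta_pos":[0,0,0],"delta_rot":[0,0,0],"fingers":1}]'
python3 -m pendant '[{"delta_pos":[0,0,0],"delta_rot":[0,0,0],"fingers":0.4},{"delta_pos":[0,0,0],"delta_rot":[0,0,0],"fingers":0.4},{"delta_pos":[0,0,0],"delta_rot":[0,0,0],"fingers":0.4},{"delta_pos":[0,0,0],"delta_rot":[0,0,0],"fingers":0.4},{"delta_pos":[0,0,0],"delta_rot":[0,0,0],"fingers":0.4},{"delta_pos":[0,0,0],"delta_rot":[0,0,0],"fingers":0.4}]' 50
```

```text
time: 10.63
position: [0.5381, 0.1278, 0.1346]
orientation: [3.139, 0.005, -0.354]
force: [0.7, -0.1, -0.8]
width: 0.0855
grasp_force: 0.0
time: 11.22
position: [0.5379, 0.1287, 0.0334]
orientation: [3.141, 0.001, -0.352]
force: [0.1, -0.3, 0.3]
width: 0.0852
grasp_force: 0.0
time: 11.72
position: [0.54, 0.1286, 0.0359]
orientation: [-3.14, -0.003, -0.353]
force: [-2.1, -1.0, 6.5]
width: 0.0568
grasp_force: 56.3
```

```bash

python3 -m pendant '[{"delta_pos":[0,0,-0.01],"delta_rot":[0,0,0],"fingers":0.4},{"delta_pos":[0,0,-0.015],"delta_rot":[0,0,0],"fingers":0.4},{"delta_pos":[0,0,-0.02],"delta_rot":[0,0,0],"fingers":0.4},{"delta_pos":[0,0,-0.025],"delta_rot":[0,0,0],"fingers":0.4},{"delta_pos":[0,0,-0.025],"delta_rot":[0,0,0],"fingers":0.4},{"delta_pos":[0,0,-0.02],"delta_rot":[0,0,0],"fingers":0.4},{"delta_pos":[0,0,-0.015],"delta_rot":[0,0,0],"fingers":0.4},{"delta_pos":[0,0,0],"delta_rot":[0,0,0],"fingers":0.4}]'
python3 -m pendant '[{"delta_pos":[0.004,0.009,0],"delta_rot":[0,0,0],"fingers":0.4},{"delta_pos":[0.007,0.015,0],"delta_rot":[0,0,0],"fingers":0.4},{"delta_pos":[0.008,0.018,0],"delta_rot":[0,0,0],"fingers":0.4},{"delta_pos":[0.009,0.02,0],"delta_rot":[0,0,0],"fingers":0.4},{"delta_pos":[0.009,0.02,0],"delta_rot":[0,0,0],"fingers":0.4},{"delta_pos":[0.009,0.02,0],"delta_rot":[0,0,0],"fingers":0.4},{"delta_pos":[0.009,0.02,0],"delta_rot":[0,0,0],"fingers":0.4},{"delta_pos":[0.009,0.02,0],"delta_rot":[0,0,0],"fingers":0.4}]'
python3 -m pendant '[{"delta_pos":[0.009,0.02,0],"delta_rot":[0,0,0],"fingers":0.4},{"delta_pos":[0.009,0.02,0],"delta_rot":[0,0,0],"fingers":0.4},{"delta_pos":[0.009,0.02,0],"delta_rot":[0,0,0],"fingers":0.4},{"delta_pos":[0.009,0.017,0],"delta_rot":[0,0,0],"fingers":0.4},{"delta_pos":[0.007,0.013,0],"delta_rot":[0,0,0],"fingers":0.4},{"delta_pos":[0.003,0.007,0],"delta_rot":[0,0,0],"fingers":0.4},{"delta_pos":[0,0,0],"delta_rot":[0,0,0],"fingers":0.4},{"delta_pos":[0,0,0],"delta_rot":[0,0,0],"fingers":0.4}]'
python3 -m pendant '[{"delta_pos":[0,0,0],"delta_rot":[0,0,0],"fingers":0.4},{"delta_pos":[0,0,0],"delta_rot":[0,0,0],"fingers":0.4},{"delta_pos":[0,0,0],"delta_rot":[0,0,0],"fingers":0.4},{"delta_pos":[0,0,0],"delta_rot":[0,0,0],"fingers":0.4},{"delta_pos":[0,0,0],"delta_rot":[0,0,0],"fingers":0.4},{"delta_pos":[0,0,0],"delta_rot":[0,0,0],"fingers":0.4},{"delta_pos":[0,0,0],"delta_rot":[0,0,0],"fingers":0.4},{"delta_pos":[0,0,0],"delta_rot":[0,0,0],"fingers":0.4}]'
python3 - <<'E'
from h import *
p=cam("scene");t=cam("top")
print([np.round(d["xyz"],3) for d in optics.landmark_of("lock",p)[:4]])
cv2.imwrite("pics/m4.png",np.hstack([cv2.resize(p["color"][100:230,150:280],(400,400)),cv2.resize(t["color"][150:250,250:350],(400,400))]))
E
```

```text
time: 12.38
position: [0.5401, 0.1287, 0.1678]
orientation: [-3.139, -0.005, -0.353]
force: [0.9, 0.8, -1.8]
width: 0.0571
grasp_force: 55.6
time: 13.05
position: [0.5486, -0.0286, 0.1609]
orientation: [3.14, 0.004, -0.353]
force: [-0.1, -0.4, -4.3]
width: 0.0571
grasp_force: 55.4
time: 13.72
position: [0.5591, -0.1336, 0.1628]
orientation: [-3.141, 0.002, -0.353]
force: [0.2, 0.1, -3.8]
width: 0.0569
grasp_force: 55.4
time: 14.38
position: [0.5595, -0.1338, 0.1638]
orientation: [3.142, -0.0, -0.353]
force: [0.0, 0.1, -4.7]
width: 0.0569
grasp_force: 55.4
[array([0.426, 0.023, 0.004]), array([ 0.56 , -0.133,  0.147]), array([ 0.697,  0.229, -0.002]), array([0.426, 0.265, 0.001])]
```

View pics/m4.png

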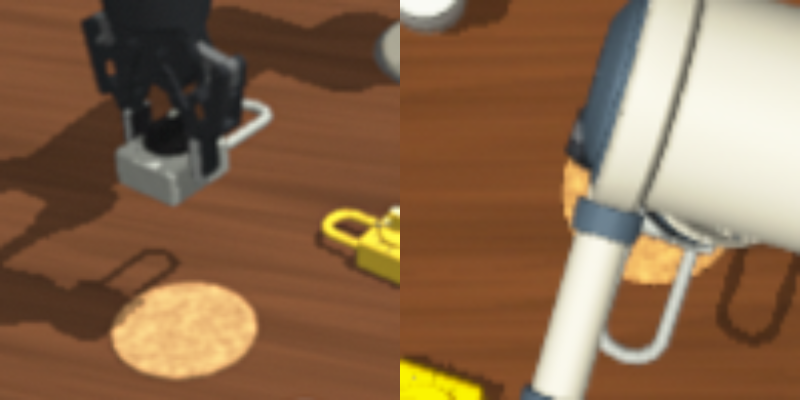

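The lock is held level at (170,160), shackle out at (250,120), above the mat. The network puts it at (0.560, -0.133, 0.147), and the wrist reads about 4.5 N.

```bash
python3 -c "
from station import ticket;print(ticket.finish_job())"
```

```text
the job is handed in; nothing more can be done
None
```

The job is handed in at about 14 s: the dial was turned to the long bar, the shackle pulled out, and the gripper was holding the lock still and level about 15 cm above the middle of the mat; no verdict came back.

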